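Gauge the gap under the sprung bar with feeler blades

ROBOT

A 6-joint arm with a two-finger parallel gripper is mounted at the origin on a cart in front of the work surface, level with it; the furniture and walls round the work are solid. World frame = base frame: x ahead of the robot, y to its left, z up, the work surface at z = 0. Lengths are in m, angles in degrees, forces in N, time in s.
With the tool pointing down it reaches from about 0.25 to 0.725 m from the base axis. Payload 9.7 kg.
Tool frame: the origin (TCP) lies where the fingers leave the gripper's body, on its centre line; the fingertips stand 73 mm ahead of it and the grasp point (between the pads) lies 54 mm ahead of it; y points along the fingers, x is the direction in which the jaws open and shut, and the axes are right-handed (so a half turn about y gives the same grasp; the last joint's range is limited). The gripper opens to 85 mm and grips with 20 to 120 N. Pads are 22 mm wide; open, the fingers measure 114 mm over their backs; the gripper's body (76 mm by 85 mm) begins 54 mm behind the grasp point. The pads swing forward as they close: fully open they stand 13 mm farther back than shut.
Start: joints at [-63.713, 4.979, 10.078, 95.1, 0, 90], TCP at [0.244, -0.493, 0.304] pointing down, gripper open.
Joint ranges: [-179.16, 179.16], [-48.56, 103.87], [-65.8, 70.77], [-126.05, 130.52], [-82.76, 87.17], [-180, 180]. Speed limits (degrees/s): [127.2, 127.2, 147.25, 180, 180, 180].

INTERFACE

Orientations are given as [roll, pitch, yaw] about the fixed x, y, z axes, in that order (R = Rz(yaw) Ry(pitch) Rx(roll)).
In Python, from workcell import sensors, imaging, bot, models gives the robot as it stands.
- The arm moves only by the tool arm_command, never from a script. Its argument "rows" is one flat list of numbers, 7 for each row, row after row: the shift along the tool's x, y, z in cm, then the turn, a rotation vector about the tool's x, y, z in degrees, then the gripper's target within -1 to 1 (fully open at 1, half-way at 0, shut at -1). A call has 1 to 12 rows; each row is the pose to reach, as a shift and turn from the pose commanded when the call began, along the tool's axes at that moment; what a row does not reach only later rows make up. A row lasts 1/12 s, in which the tool goes at most 41.7 mm and 7.16 degrees, less where a joint would pass 70% of its speed; a pose out of reach is approached as far as the arm can. A call with a gripper value outside its range is refused whole. The fingers move at their own pace and stop on an object; "force" is the grip in N (left out, the last holds). Time passes only in rows, so rows that repeat a pose let the fingers close. It gives the time, the measured TCP pose, the force and the opening at its end, in the units of the state.
- sensors.get_obs(): the state, without advancing time (a new reading comes with each control period).
- imaging.camera(name): name is "scene" or "top" or "wrist"; returns a dict with "pixels" (420x560x3 uint8, blue, green, red), "z_map" (420x560 float32, m along the optical axis (not along the pixel's ray), 0 where there is no reading), "camera_matrix" (3x3 intrinsics, pixels), "D" ([k1, k2, p1, p2, k3] as OpenCV has them; the pictures are not rectified), "world_from_camera" (4x4, takes a point from camera to world coordinates). Camera axes: x right, y up, looking along -z (the intrinsics and any distortion apply to the point x, -y, -z); pixel columns grow to the right and rows downward; lengths in m; the calibration is good to about 2 mm. A picture is of the moment at which its call begins.
- bot.job_done(): hands the job in, once; it reports no verdict.
Trained networks look in the newest picture that a camera, given by its name, has taken for a name from the list of things; names that differ only in an ending like _2 or _b are one class to them, and where a whole thing is asked for, a point or a joint stands for the part that bears it (a point fixed in the world has none). Each returns a list of dicts, best first, with "conf" (0 to 1); they miss things now and then, are a little off and sometimes report something else, mostly with a low value. They report only what shows in the picture. A call takes as long as a camera call.
- models.search_frame(thing, camera): "extent" ([centre column, centre row, width, height] in pixels, round what is visible of it).
- models.spot_point(thing, camera): "location" ([column, row] in pixels: a listed point, or the origin of a listed thing).
The state is a dict: "time": time; "q": joint angles; "qd": joint speeds; "joint_efforts": joint torques, N m; "ee_pos": TCP position; "tcp_rot": TCP orientation; "wrist_force": force on the tool from outside, world axes, zero at the start; "torque": the same for the moment, N m; "opening": finger opening in m.
Only numpy, scipy, OpenCV 4.12 (cv2) and the standard library are available. Lean on these libraries where they do the work, as an engineer would, in place of code of your own. Each camera call takes 0.05 s, during which the arm holds its last target.

TASK

Gauge the gap under the sprung bar of the strip guide with the three feeler blades: slide a blade along the bed plate under the bar and feel how it goes. A blade that is too thick is stopped at the bar (do not force it), one that is too thin goes through without touching the bar, and one that fits goes through with a light drag. Leave a blade that fits lying flat on the bed plate, straight through under the bar with its tip showing on the far side, and have the other two lying flat on the worktop, off the guide; leave the brass block, the jar and the tape roll alone.

Things in the scene. Friction and masses are not known exactly. Their poses are not given: they have to be found in the camera images.
- bridge: Fixed steel arch of the strip guide, over the bed plate: 24 mm deep (x), 86 mm wide (y), top 65 mm above the worktop. Origin on the worktop midway between its legs; its x axis runs through the opening, away from the robot: a blade goes in along +x. The opening is 62 mm wide (y = -31 to 31 mm). The sprung bar hangs across it from x = -14 mm (front face) to x = +8 mm (back face).
- gap_front (a point): Point on the bed plate's top under the bar's front face, x = -14 mm, y = 0 in the bridge's frame. The lowest 4 mm of the bar's front is sloped as a lead-in. The gap above the bed plate was set beforehand, between 2.5 and 10 mm, and is not known. The bar gives way upwards by 3.5 mm against a light spring (3 to 4 N), then meets a firm stop.
- gap_back (a point): Point on the bed plate's top under the bar's back face, x = +8 mm. A blade between gap and gap + 3.5 mm thick passes (5 to 16 N, pushed slowly, lifts the bar) and then drags with 2 to 6 N; a thicker one is stopped dead, a thinner one drags with under 1.2 N. At every setting one or two of the three blades pass with drag.
- bed: The bed plate of the strip guide, fixed flat steel plate 8 mm thick, its top 8 mm above the worktop; same origin and axes as the bridge; it reaches from x = -145 mm (towards the robot) to x = +35 mm and y = -43 to +43 mm.
- thin_blade: The thin feeler blade: a loose plain aluminium bar 5 mm thick (z), 20 mm wide (y), 114 mm long (x), with one round dark mark in a row on top and an upright grip tab near its tail. Origin on its underside, under the middle of the tab; +x points to its tip, 100 mm ahead; the tail ends at x = -14 mm. Weighs about 0.1 kg. Starts flat on the worktop beside the bed plate.
- thin_grip (a point): Point to grasp on the thin blade: the middle of its grip tab, 32 mm above the blade's underside. The tab is 12 mm thick (y), 24 mm long (x), and its top is 50 mm above the underside.
- thin_tip (a point): Tip end of the thin blade: middle of its front end face, half-way up its thickness.
- middle_blade: The middle feeler blade: a loose plain aluminium bar 8 mm thick (z), 20 mm wide (y), 114 mm long (x), with two round dark marks in a row on top and an upright grip tab near its tail. Origin on its underside, under the middle of the tab; +x points to its tip, 100 mm ahead; the tail ends at x = -14 mm. Weighs about 0.1 kg. Starts flat on the worktop beside the bed plate.
- middle_grip (a point): Point to grasp on the middle blade: the middle of its grip tab, 32 mm above the blade's underside. The tab is 12 mm thick (y), 24 mm long (x), and its top is 50 mm above the underside.
- middle_tip (a point): Tip end of the middle blade: middle of its front end face, half-way up its thickness.
- thick_blade: The thick feeler blade: a loose plain aluminium bar 11 mm thick (z), 20 mm wide (y), 114 mm long (x), with three round dark marks in a row on top and an upright grip tab near its tail. Origin on its underside, under the middle of the tab; +x points to its tip, 100 mm ahead; the tail ends at x = -14 mm. Weighs about 0.1 kg. Starts flat on the worktop beside the bed plate.
- thick_grip (a point): Point to grasp on the thick blade: the middle of its grip tab, 32 mm above the blade's underside. The tab is 12 mm thick (y), 24 mm long (x), and its top is 50 mm above the underside.
- thick_tip (a point): Tip end of the thick blade: middle of its front end face, half-way up its thickness.
- brass_block: Bystander, loose: small brass block, 30 x 30 x 22 mm; origin at the centre of its underside. To be left alone.
- powder_jar: Bystander, loose: glass jar with a lid, 45 mm across, 53 mm tall; origin at the centre of its underside. To be left alone.
- tape_roll: Bystander, loose: roll of tan tape lying flat, 48 mm across, 12 mm high; origin at the centre of its underside. To be left alone.

How it is judged:
By the outcome, as a careful person would: the job done as asked, in the order asked, and still so for the second after the job is handed in, with the robot touching nothing.
It also fails if it takes over 72 s, if anything falls off the work surface, if the arm or the gripper's body presses on something with over 40 N, if the wrist force passes 120 N, or if a joint passes its speed limit or range.

## Working session

There is one attempt and no reset: what is moved stays moved. The work goes in short steps, Python scripts to look and compute and a tool call to move; the robot and the scene stay as the last step left them, time stands still between calls to the robot, and variables do not carry over. Pictures are saved under pics/ and viewed, and the job is handed in when it is done.

Besides the shell and the picture viewer there is one more tool, called after ">>>" in YAML: its name, and indented under it one key for each argument. arm_command: Moves the arm, as the interface text tells. Its arguments: {"type":"object","properties":{"rows":{"type":"array","items":{"type":"number"}},"force":{"type":"number"}},"required":["rows"]}

```bash
ls; mkdir -p pics; cat > h.py <<'E'
import numpy as np, cv2
from workcell import sensors, imaging, bot, models
def cam(n):
    return imaging.camera(n)
def world(c,uv,z=None):
    uv=np.array(uv,float).reshape(-1,1,2)
    n=cv2.undistortPoints(uv,c["camera_matrix"],np.array(c["D"],float)).reshape(-1,2)
    T=np.array(c["world_from_camera"])
    out=[]
    for (a,b),p in zip(n,uv.reshape(-1,2)):
        d=np.array([a,-b,-1.])
        if z is None:
            r,cc=int(round(p[1])),int(round(p[0])); zz=c["z_map"][r,cc]
            out.append(T[:3,:3]@(d*zz)+T[:3,3])
        else:
            dw=T[:3,:3]@d; s=(z-T[2,3])/dw[2]; out.append(T[:3,3]+s*dw)
    return np.array(out)
E
python3 - <<'E'
from h import *
for n in ["scene","top","wrist"]:
    c=cam(n); cv2.imwrite(f"pics/{n}0.png",c["pixels"])
    if n=="wrist": continue
    for t in ["bridge","gap_front","gap_back","bed","thin_blade","thin_grip","thin_tip","middle_blade","middle_grip","middle_tip","thick_blade","thick_grip","thick_tip","brass_block","powder_jar","tape_roll"]:
        r=models.spot_point(t,n)
        for d in r[:2]:
            uv=d["location"]; print(n,t,round(d["conf"],2),np.round(uv),np.round(world(c,uv)[0],3))
o=sensors.get_obs(); print(o)
E
```

```text
pics
scene bridge 0.73 [351. 184.] [ 0.466 -0.205  0.033]
scene bridge 0.68 [255. 212.] [0.611 0.02  0.012]
scene gap_front 0.87 [260. 211.] [0.606 0.007 0.01 ]
scene gap_back 0.96 [253. 210.] [0.622 0.014 0.012]
scene bed 0.94 [257. 212.] [0.607 0.019 0.012]
scene thin_blade 0.61 [345. 200.] [ 0.465 -0.173  0.001]
scene thin_tip 0.86 [316. 183.] [ 0.567 -0.205  0.009]
scene thin_tip 0.25 [241. 284.] [0.472 0.266 0.011]
scene middle_blade 0.66 [242. 288.] [0.467 0.271 0.007]
scene middle_blade 0.16 [350. 186.] [ 0.467 -0.201  0.028]
scene middle_grip 0.87 [246. 273.] [0.461 0.265 0.04 ]
scene thick_blade 0.76 [270. 264.] [0.467 0.172 0.004]
scene thick_blade 0.4 [257. 214.] [0.602 0.022 0.012]
scene thick_grip 0.69 [344. 196.] [ 0.475 -0.19   0.002]
scene thick_grip 0.61 [279. 250.] [0.458 0.155 0.033]
scene thick_tip 0.77 [234. 245.] [0.566 0.164 0.011]
scene powder_jar 0.8 [291. 180.] [ 0.634 -0.187  0.007]
scene tape_roll 0.65 [344. 248.] [0.361 0.049 0.013]
top gap_front 0.94 [278. 171.] [0.605 0.011 0.007]
top gap_front 0.74 [277. 161.] [0.618 0.015 0.062]
top gap_back 0.62 [282
[... 999 characters left out ...]
4 [281. 165.] [0.616 0.004 0.021]
{'time': 1.75, 'q': array([-6.37140226e+01,  4.97926334e+00,  1.00793365e+01,  9.51001761e+01,
       -3.41508251e-03,  9.00001196e+01]), 'qd': array([ 0.07164229, -0.0185908 , -0.02165489, -0.03453522, -0.04919697,
        0.09162907]), 'joint_efforts': array([-2.23337622e-03, -5.20092952e+01,  4.64856112e+01,  1.76438494e-03,
       -1.01225710e-04,  3.39122703e-07]), 'ee_pos': array([ 0.24355665, -0.49313181,  0.30389072]), 'tcp_rot': array([-9.00034151e+01,  1.02910324e-04, -6.37141422e+01]), 'wrist_force': array([-0.37260225, -0.35674942, -0.00629595]), 'torque': array([ 7.48038138e-05,  5.05632251e-02, -1.07516001e-02]), 'opening': 0.08556339930804019}
```

View pictures.

View pics/top0.png

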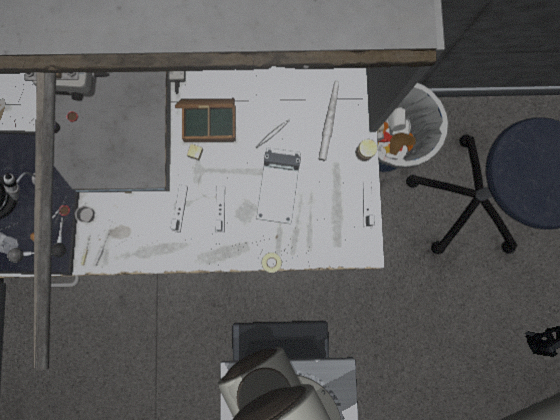

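View pics/scene0.png

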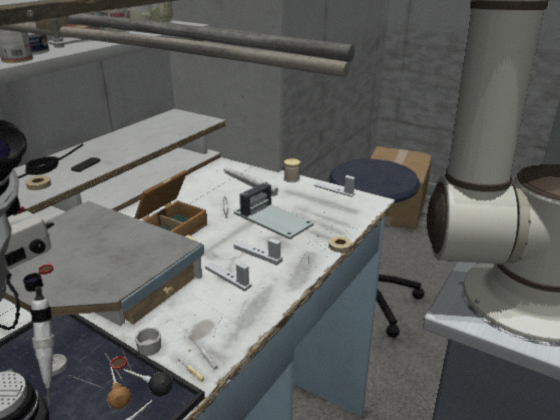

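```bash
python3 - <<'E'
import cv2,numpy as np
a=cv2.imread("pics/top0.png"); 
c=[cv2.resize(a[140:240,x:x+w],None,fx=5,fy=5,interpolation=cv2.INTER_CUBIC) for x,w in((160,75),(350,35),(250,50))]
cv2.imwrite("pics/topz.png",np.hstack(c))
s=cv2.imread("pics/scene0.png")
cv2.imwrite("pics/scz.png",cv2.resize(s[165:295,195:360],None,fx=4.5,fy=4.5,interpolation=cv2.INTER_CUBIC))
E
```

```text
(no output)
```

View pics/topz.png

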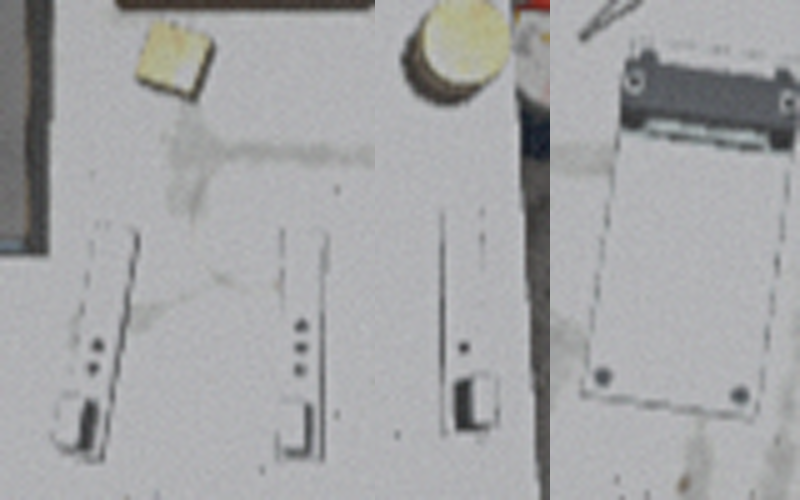

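View pics/scz.png

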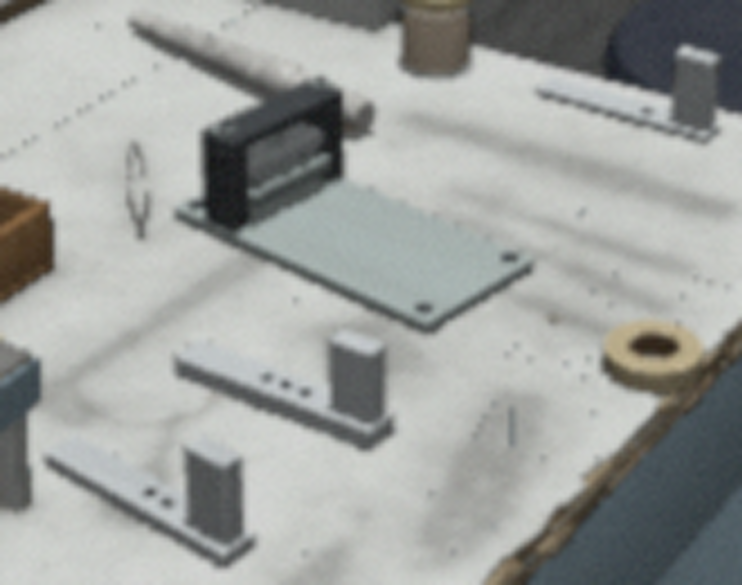

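View pics/wrist0.png

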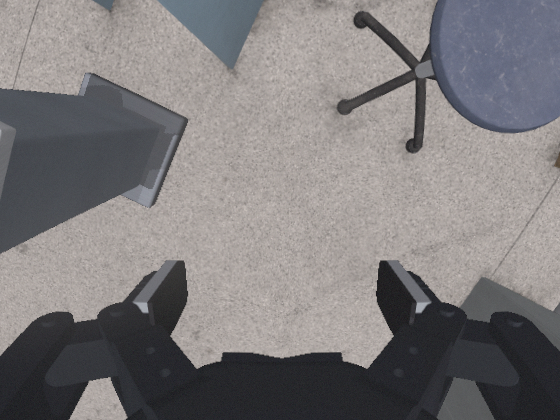

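```bash
cat >> h.py <<'E'
from scipy.spatial.transform import Rotation as Ro
def plan(p,yaw,roll=-90,pitch=0):
    """shift(cm)+rotvec(deg) from current measured pose to target TCP p, yaw"""
    o=sensors.get_obs(); R0=Ro.from_euler('xyz',o["tcp_rot"],degrees=True); R1=Ro.from_euler('xyz',[roll,pitch,yaw],degrees=True)
    s=R0.inv().apply(np.array(p)-o["ee_pos"])*100
    r=(R0.inv()*R1).as_rotvec(degrees=True)
    print("shift",np.round(s,2),"rot",np.round(r,2),"rows",np.round(max(np.linalg.norm(s)/4.17,np.linalg.norm(r)/7.16),1),"t",round(o["time"],2))
E
python3 - <<'E'
from h import *
c=cam("wrist"); T=np.array(c["world_from_camera"]); o=sensors.get_obs()
R0=Ro.from_euler('xyz',o["tcp_rot"],degrees=True)
print("cam in tool",R0.inv().apply(T[:3,3]-o["ee_pos"]),"look",R0.inv().apply(-T[:3,2]),c["camera_matrix"],c["D"])
plan([.4,0,.304],-90)
c=cam("top");
# bed corners & tab points
for d in [(263.5,221),(250+590-550,0)]: pass
print(world(c,[(251.5+5,216.5),(290+1,222)],0.008))
E
```

```text
cam in tool [-0.00083278 -0.06965183  0.06746988] look [ 5.75534532e-04  9.63239704e-01 -2.68642775e-01] [[323.55661638   0.         281.51574341]
 [  0.         323.55661638 209.31345763]
 [  0.           0.           1.        ]] [-0.07905431  0.          0.          0.          0.        ]
shift [-3.729e+01 -1.000e-02  3.586e+01] rot [-0.   26.29  0.  ] rows 12.4 t 1.8
[[ 0.49247885  0.06611903  0.008     ]
 [ 0.47718789 -0.01762419  0.008     ]]
```

>>> arm_command:
  rows: [-37.3, 0, 35.9, 0, 26.3, 0, 1, -37.3, 0, 35.9, 0, 26.3, 0, 1, -37.3, 0, 35.9, 0, 26.3, 0, 1, -37.3, 0, 35.9, 0, 26.3, 0, 1, -37.3, 0, 35.9, 0, 26.3, 0, 1, -37.3, 0, 35.9, 0, 26.3, 0, 1, -37.3, 0, 35.9, 0, 26.3, 0, 1, -37.3, 0, 35.9, 0, 26.3, 0, 1, -37.3, 0, 35.9, 0, 26.3, 0, 1, -37.3, 0, 35.9, 0, 26.3, 0, 1, -37.3, 0, 35.9, 0, 26.3, 0, 1, -37.3, 0, 35.9, 0, 26.3, 0, 1]

```text
time: 2.85
ee_pos: [0.394, -0.0173, 0.3043]
tcp_rot: [-89.9, -0.0, -90.0]
wrist_force: [0.2, -0.3, -0.4]
opening: 0.0851
```

```bash
python3 - <<'E'
from h import *
print(sensors.get_obs()["q"])
c=cam("wrist"); cv2.imwrite("pics/w1.png",c["pixels"])
for t in ["bridge","gap_front","gap_back","bed","thin_blade","thin_grip","thin_tip","middle_blade","middle_grip","middle_tip","thick_blade","thick_grip","thick_tip"]:
        r=models.spot_point(t,"wrist")
        for d in r[:2]:
            uv=d["location"]; print(t,round(d["conf"],2),np.round(uv),np.round(world(c,uv)[0],3))
print(sensors.get_obs()["time"],sensors.get_obs()["ee_pos"])
E
```

```text
[-2.51805777e+00 -1.61623357e+01 -9.34106245e+00  9.67509623e+01
 -4.53045547e-03  1.77496572e+02]
bridge 0.27 [238. 192.] [ 0.378  0.034 -0.   ]
thin_blade 0.68 [445. 114.] [ 0.47  -0.198  0.01 ]
thin_grip 0.6 [464. 114.] [ 0.469 -0.198  0.05 ]
thin_tip 0.56 [456.  16.] [ 0.574 -0.207 -0.001]
middle_blade 0.56 [ 41. 114.] [0.472 0.255 0.013]
middle_blade 0.33 [ 22. 116.] [0.47  0.254 0.043]
middle_grip 0.57 [ 25. 114.] [0.472 0.254 0.038]
middle_tip 0.62 [42. 23.] [0.57  0.244 0.008]
thick_blade 0.66 [127. 112.] [0.472 0.152 0.015]
thick_grip 0.81 [112. 114.] [0.469 0.151 0.049]
thick_tip 0.91 [120.  17.] [ 0.573  0.157 -0.   ]
3.55 [ 0.39393243 -0.02000245  0.30391722]
```

View pics/w1.png

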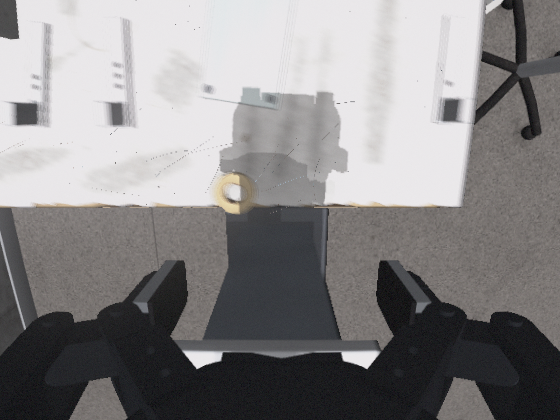

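```bash
python3 - <<'E'
from h import *
plan([.45,.13,.25],89.9)
E
```

```text
shift [-15.01   5.39   5.58] rot [ 0.0000e+00 -1.7999e+02  1.0000e-02] rows 25.1 t 3.55
```

>>> arm_command:
  rows: [-15, 5.4, 5.6, 0, -86, 0, 1, -15, 5.4, 5.6, 0, -86, 0, 1, -15, 5.4, 5.6, 0, -86, 0, 1, -15, 5.4, 5.6, 0, -86, 0, 1, -15, 5.4, 5.6, 0, -86, 0, 1, -15, 5.4, 5.6, 0, -86, 0, 1, -15, 5.4, 5.6, 0, -86, 0, 1, -15, 5.4, 5.6, 0, -86, 0, 1, -15, 5.4, 5.6, 0, -86, 0, 1, -15, 5.4, 5.6, 0, -86, 0, 1, -15, 5.4, 5.6, 0, -86, 0, 1, -15, 5.4, 5.6, 0, -86, 0, 1]

```text
time: 4.55
ee_pos: [0.4501, 0.1303, 0.2498]
tcp_rot: [-90.0, 0.0, -3.7]
wrist_force: [0.4, -0.4, 0.2]
opening: 0.0854
```

>>> arm_command:
  rows: [0, 0, 0, 0, -86, 0, 1, 0, 0, 0, 0, -86, 0, 1, 0, 0, 0, 0, -86, 0, 1, 0, 0, 0, 0, -86, 0, 1, 0, 0, 0, 0, -86, 0, 1, 0, 0, 0, 0, -86, 0, 1, 0, 0, 0, 0, -86, 0, 1, 0, 0, 0, 0, -86, 0, 1, 0, 0, 0, 0, -86, 0, 1, 0, 0, 0, 0, -86, 0, 1, 0, 0, 0, 0, -86, 0, 1, 0, 0, 0, 0, -86, 0, 1]

```text
time: 5.55
ee_pos: [0.4501, 0.1303, 0.2498]
tcp_rot: [-90.0, 0.0, 82.2]
wrist_force: [-0.8, -0.5, 0.1]
opening: 0.0857
```

```bash
python3 - <<'E'
from h import *
print(sensors.get_obs()["q"])
c=cam("wrist"); cv2.imwrite("pics/w2.png",c["pixels"])
for t in ["bridge","gap_front","gap_back","bed","middle_blade","middle_grip","middle_tip","thick_blade","thick_grip","thick_tip"]:
        r=models.spot_point(t,"wrist")
        for d in r[:2]:
            uv=d["location"]; print(t,round(d["conf"],2),np.round(uv),np.round(world(c,uv)[0],3))
print(sensors.get_obs()["time"],sensors.get_obs()["ee_pos"],sensors.get_obs()["tcp_rot"])
E
```

```text
[ 1.61469411e+01 -6.91788054e+00 -7.64616173e+00  8.92767368e+01
  1.96471409e-03  2.39429022e+01]
bridge 0.65 [194. 345.] [0.608 0.009 0.018]
gap_front 0.78 [192. 337.] [0.605 0.006 0.009]
gap_back 0.8 [192. 352.] [0.612 0.009 0.026]
gap_back 0.37 [310. 210.] [0.46  0.154 0.05 ]
bed 0.77 [195. 346.] [0.608 0.011 0.02 ]
middle_blade 0.95 [410. 194.] [0.469 0.257 0.011]
middle_grip 0.82 [425. 201.] [0.467 0.257 0.045]
thick_blade 0.92 [311. 199.] [0.457 0.157 0.027]
thick_grip 0.82 [313. 209.] [0.46  0.157 0.049]
thick_tip 0.92 [317. 290.] [0.562 0.154 0.009]
6.1 [0.45005187 0.13053747 0.24988869] [-9.00007750e+01 -1.25769715e-03  8.18200820e+01]
```

View pics/w2.png

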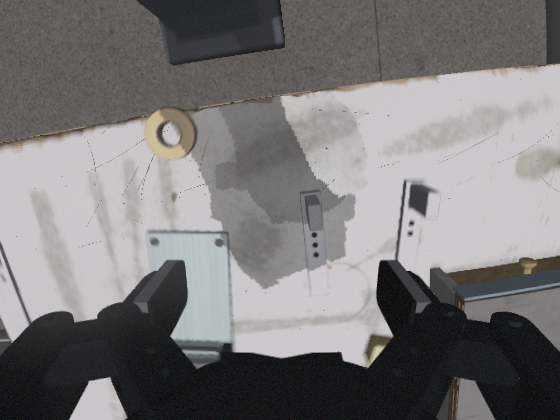

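```bash
cat >> h.py <<'E'
def cloud(c):
    H,W=c["z_map"].shape
    u,v=np.meshgrid(np.arange(W),np.arange(H)); uv=np.stack([u,v],-1).reshape(-1,1,2).astype(float)
    n=cv2.undistortPoints(uv,c["camera_matrix"],np.array(c["D"],float)).reshape(-1,2)
    z=c["z_map"].reshape(-1,1); d=np.hstack([n[:,:1],-n[:,1:],-np.ones((len(n),1))])*z
    T=np.array(c["world_from_camera"]); P=d@T[:3,:3].T+T[:3,3]
    P[z[:,0]==0]=np.nan
    return P.reshape(H,W,3)
E
python3 - <<'E'
from h import *
c=cam("wrist"); P=cloud(c); np.save("P2.npy",P)
z=P[...,2]; m=(P[...,0]>.3)&(P[...,0]<.75)
print("table z",np.nanmedian(z[m&(abs(z)<.01)]),np.nanstd(z[m&(abs(z)<.006)]))
def rect(name,x0,x1,y0,y1,z0,z1):
    k=(P[...,0]>x0)&(P[...,0]<x1)&(P[...,1]>y0)&(P[...,1]<y1)&(z>z0)&(z<z1)
    k=cv2.morphologyEx(k.astype(np.uint8),cv2.MORPH_OPEN,np.ones((2,2)))>0
    p=P[k]; r=cv2.minAreaRect((p[:,:2]*1000).astype(np.float32)); print(name,k.sum(),np.round(r[0],1),np.round(r[1],1),round(r[2],1),"medz",np.round(np.median(p[:,2]),4))
rect("midtab",.43,.52,.22,.29,.04,.06)
rect("thktab",.43,.52,.12,.19,.04,.06)
rect("bed",.44,.6,-.06,.09,.0045,.03)
g=c["pixels"]; cv2.imwrite("pics/w2z.png",np.hstack([cv2.resize(g[180:300,140:240],None,fx=4,fy=4),cv2.resize(g[170:290,370:450],None,fx=4,fy=4)]))
# bed screws
print(world(c,[(154,242),(220,241)],0.008), world(c,[(411,223),(409,233)],.008))
E
```

```text
table z -0.000370082773616609 0.0009992527512049667
midtab 472 [482.8 273.5] [50.7 30.2] 57.7 medz 0.0494
thktab 397 [476.8 161. ] [40.9 16.4] 39.9 medz nan
bed 5764 [513.6  23.6] [ 93.  189.6] 76.8 medz nan
[[ 0.48428298 -0.00855343  0.008     ]
 [ 0.49272218  0.06055484  0.008     ]] [[0.50141173 0.25770774 0.008     ]
 [0.51206029 0.25528203 0.008     ]]
```

View pics/w2z.png

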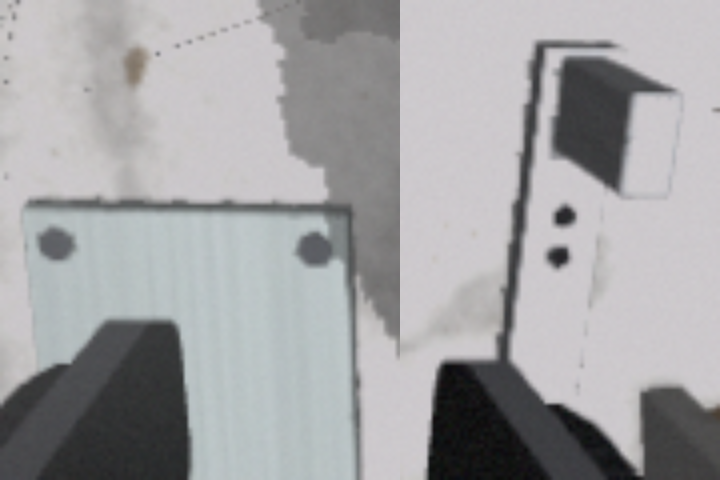

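```bash
python3 - <<'E'
from h import *
c=cam("wrist")
b=world(c,[(146,231.5),(227.3,232.5)],.008); print(b, np.degrees(np.arctan2(-(b[1]-b[0])[0],(b[1]-b[0])[1])), np.linalg.norm(b[1]-b[0]),b.mean(0))
t=world(c,[(427.5,193),(440.3,193.2),(437,219.3),(425,219)],.05); print(t,t.mean(0)); print(np.linalg.norm(t[0]-t[1]),np.linalg.norm(t[1]-t[2]))
d=(t[2]+t[3]-t[0]-t[1]); print(np.degrees(np.arctan2(d[1],d[0])))
# blade bottom left edge
e=world(c,[(370+(540-400)/4,170+45/4),(370+(505-400)/4,170+358/4)],0.0); d=e[1]-e[0]; print(e,np.degrees(np.arctan2(d[1],d[0])))
m=world(c,[(370+165/4,170+217/4),(370+158/4,170+256/4)],0.008); print(m)
E
```

```text
[[ 0.4718272  -0.01401654  0.008     ]
 [ 0.48463772  0.06983109  0.008     ]] -8.686666439797898 0.08482060359933814 [0.47823246 0.02790727 0.008     ]
[[0.45979407 0.2574356  0.05      ]
 [0.46156515 0.2688747  0.05      ]
 [0.48516117 0.26565101 0.05      ]
 [0.48328352 0.25470551 0.05      ]] [0.47245098 0.2616667  0.05      ]
0.011575391896199497 0.02381520896402987
-7.206583676378794
[[0.458817   0.25608051 0.        ]
 [0.54409833 0.24334911 0.        ]] -8.490816595070587
[[0.50277784 0.25794752 0.008     ]
 [0.51321524 0.25579727 0.008     ]]
```

```bash
python3 - <<'E'
from h import *
P=np.load("P2.npy")
for r,c_ in [(275,450),(290,500),(265,500),(268,470),(285,445),(320,458),(310,480)]: print((r,c_),np.round(P[r,c_],3))
x,y,z=P[...,0],P[...,1],P[...,2]
k=(y>.28)&(y<.45)&(z>.02)&(x<.7); print(np.nanmin(x[k]),np.nanpercentile(x[k],[1,5]),np.nanmin(y[k&(x>.5)]),np.nanmax(z[k]))
plan([.4725,.2617,.15],81.9)
E
```

```text
(275, 450) [0.567 0.299 0.01 ]
(290, 500) [0.551 0.312 0.075]
(265, 500) [0.565 0.357 0.008]
(268, 470) [0.566 0.325 0.002]
(285, 445) [0.561 0.28  0.036]
(320, 458) [0.445 0.185 0.239]
(310, 480) [0.565 0.292 0.079]
0.5484450820435597 [0.54936363 0.54986032] 0.28000391678576864 0.08094762344871057
shift [13.3   9.99 -0.36] rot [ 0.   -0.06 -0.  ] rows 4.0 t 6.2
```

>>> arm_command:
  rows: [13.3, 10, -0.36, 0, 0, 0, 0, 13.3, 10, -0.36, 0, 0, 0, 0, 13.3, 10, -0.36, 0, 0, 0, 0, 13.3, 10, -0.36, 0, 0, 0, 0, 13.3, 10, -0.36, 0, 0, 0, 0, 13.3, 10, -0.36, 0, 0, 0, 0]

```text
time: 6.7
ee_pos: [0.4715, 0.2626, 0.1478]
tcp_rot: [-89.8, 0.1, 82.0]
wrist_force: [-0.2, -0.4, 0.3]
opening: 0.0423
```

```bash
python3 - <<'E'
from h import *
c=cam("wrist"); cv2.imwrite("pics/w3.png",c["pixels"]);o=sensors.get_obs(); print(o["ee_pos"],o["tcp_rot"],o["opening"],o["time"])
E
```

```text
[0.472012   0.26194246 0.14931338] [-8.99281142e+01  6.71634888e-02  8.19363464e+01] 0.04271050484063532 6.75
```

View pics/w3.png

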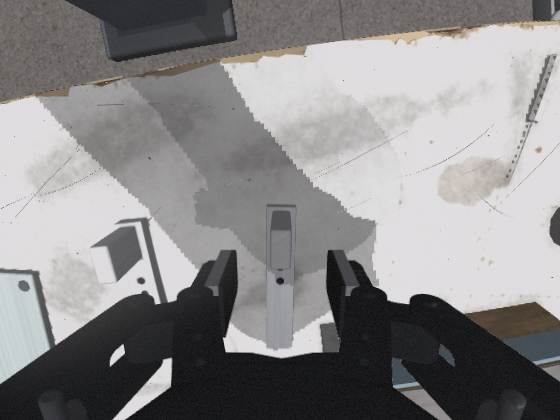

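```bash
python3 - <<'E'
from h import *
c=cam("wrist"); g=c["pixels"]; cv2.imwrite("pics/w3z.png",cv2.resize(g[195:295,245:320],None,fx=6,fy=6,interpolation=cv2.INTER_CUBIC))
E
```

```text
(no output)
```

View pics/w3z.png

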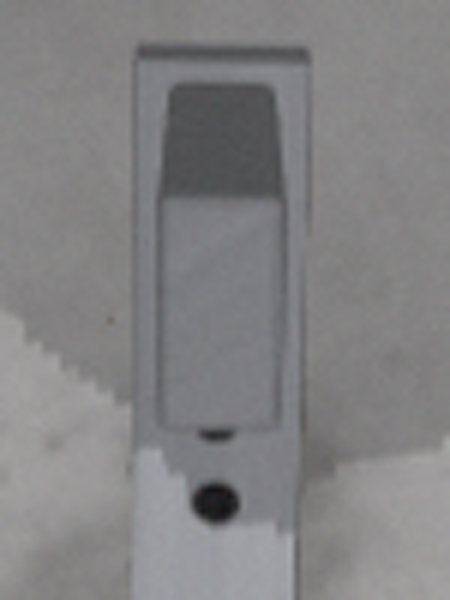

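```bash
python3 - <<'E'
from h import *
c=cam("wrist"); t=world(c,[(271.7,228),(292.2,228),(291.3,266.3),(271.2,266.3)],.05); print(t.mean(0)); d=t[2]+t[3]-t[0]-t[1]; print(np.degrees(np.arctan2(d[1],d[0])))
e=world(c,[(245+135/6,195+50/6),(245+133/6,195+600/6)],.008);d=e[1]-e[0]; print(np.degrees(np.arctan2(d[1],d[0])))
e=world(c,[(245+308/6,195+50/6),(245+296/6,195+600/6)],.008);d=e[1]-e[0]; print(np.degrees(np.arctan2(d[1],d[0])))
plan([*t.mean(0)[:2],.086],81.9)
E
```

```text
[0.47325907 0.26168862 0.05      ]
-9.072174872241582
-9.025953893732568
-8.552466682279833
shift [ 0.05  6.49 -0.04] rot [ 0.06 -0.06  0.03] rows 1.6 t 6.85
```

>>> arm_command:
  rows: [0, 3, 0, 0, 0.6, 0, 0, 0, 5, 0, 0, 0.6, 0, 0, 0, 6.4, 0, 0, 0.6, 0, 0, 0, 6.4, 0, 0, 0.6, 0, 0, 0, 6.4, 0, 0, 0.6, 0, -0.5, 0, 6.4, 0, 0, 0.6, 0, -1, 0, 6.4, 0, 0, 0.6, 0, -1, 0, 6.4, 0, 0, 0.6, 0, -1, 0, 6.4, 0, 0, 0.6, 0, -1, 0, 6.4, 0, 0, 0.6, 0, -1]
  force: 60

```text
time: 7.68
ee_pos: [0.4733, 0.2619, 0.088]
tcp_rot: [-90.2, -0.1, 81.3]
wrist_force: [-0.5, -2.8, 7.4]
opening: 0.0112
```

>>> arm_command:
  rows: [0, 0, 0, 0, 0, 0, -1, 0, -1, 0, 0, 0, 0, -1, 0, -3, 0, 0, 0, 0, -1, 0, -5, 0, 0, 0, 0, -1, 0, -5, 0, 0, 0, 0, -1]

```text
time: 8.1
ee_pos: [0.4738, 0.2625, 0.1409]
tcp_rot: [-90.3, -0.2, 81.3]
wrist_force: [0.8, 0.3, -0.2]
opening: 0.011
```

```bash
python3 - <<'E'
from h import *
c=cam("wrist"); cv2.imwrite("pics/w4.png",c["pixels"]);o=sensors.get_obs(); print(o["ee_pos"],o["tcp_rot"],o["opening"],o["time"],o["wrist_force"],o["torque"])
c=cam("scene"); cv2.imwrite("pics/s4.png",cv2.resize(c["pixels"][150:300,160:380],None,fx=3,fy=3))
E
```

```text
[0.47343143 0.2623317  0.13895695] [-90.20411963  -0.16768278  81.28034481] 0.011008901255779765 8.15 [ 0.19890934  0.48690195 -0.45478721] [0.0094934  0.06434018 0.01999434]
```

View pics/w4.png

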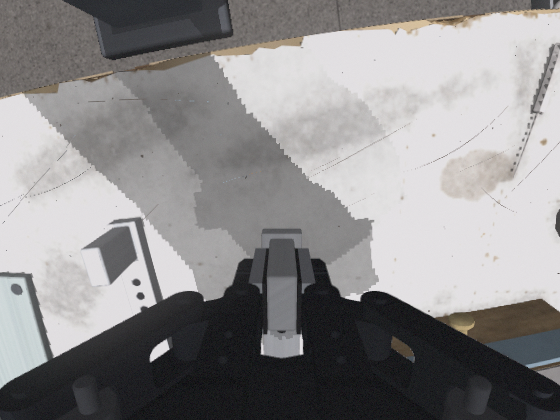

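View pics/s4.png

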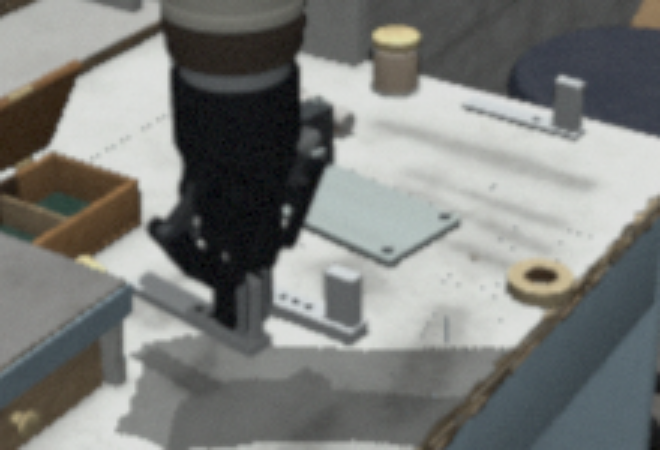

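```bash
python3 - <<'E'
from h import *
c=cam("top")
a=cv2.imread("pics/top0.png"); cv2.imwrite("pics/topb.png",cv2.resize(a[142:230,248:308],None,fx=9,fy=9,interpolation=cv2.INTER_CUBIC)[:800])
w=cv2.imread("pics/w4.png"); cv2.imwrite("pics/w4b.png",cv2.resize(w[255:365,0:60],None,fx=6,fy=6,interpolation=cv2.INTER_CUBIC))
E
```

```text
(no output)
```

View pics/topb.png

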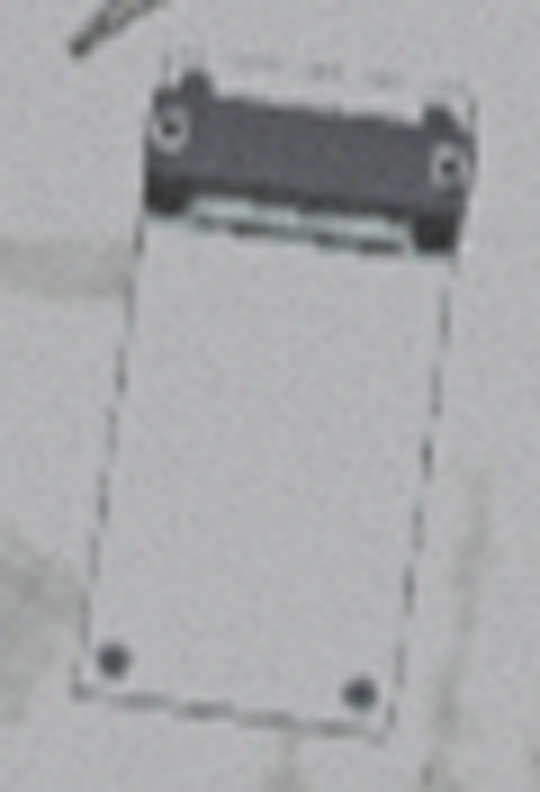

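View pics/w4b.png

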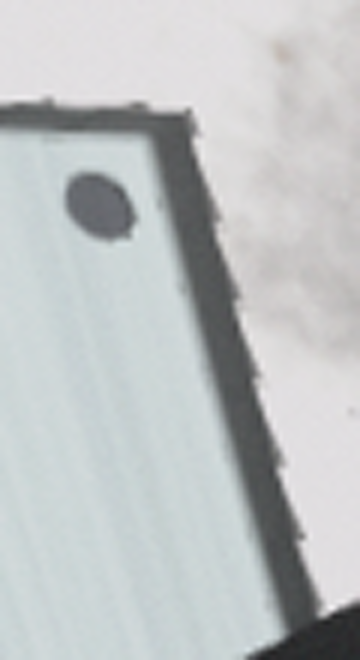

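```bash
python3 - <<'E'
from h import *
c=cam("top"); q=np.array([(75,690),(390,735),(472,95),(165,55),(115,660),(360,693),(170,128),(450,167)])/9+[248,142]
t=world(c,q,.008); print(np.round(t,4))
f=lambda a,b:np.degrees(np.arctan2((b-a)[1],(b-a)[0]))
print("edges yaw",f(t[0],t[3]),f(t[1],t[2]),f(t[1],t[0])-90,f(t[5],t[4])-90,"len",np.linalg.norm(t[0]-t[3]),np.linalg.norm(t[0]-t[1]))
cen=t[:4].mean(0); print("centre->origin",cen+0.055*np.array([.9895,-.1444,0]))
w=cam("wrist"); e=world(w,np.array([(152,132),(288,632)])/6+[0,255],.008); print(e,f(e[0],e[1]))
s=world(w,np.array([(100,205)])/6+[0,255],.008);print(s)
E
```

```text
[[ 0.4872  0.0666  0.008 ]
 [ 0.4731 -0.0183  0.008 ]
 [ 0.65   -0.046   0.008 ]
 [ 0.663   0.0386  0.008 ]
 [ 0.4951  0.0556  0.008 ]
 [ 0.4847 -0.0105  0.008 ]
 [ 0.6423  0.0376  0.008 ]
 [ 0.6298 -0.0393  0.008 ]]
edges yaw -9.068284993388279 -8.907942272266046 -9.41454829541371 -8.956073841744356 len 0.17806261460132894 0.08610089768906797
centre->origin [0.62275182 0.0022597  0.008     ]
[[0.48030078 0.07441595 0.008     ]
 [0.55273214 0.06298181 0.008     ]] -8.970777611180601
[[0.48891676 0.06305025 0.008     ]]
```

```bash
python3 - <<'E'
from h import *
plan([.4866,.0252,.18],81.1)
plan([.4866,.0252,.115],81.1)
E
```

```text
shift [-23.14  -4.48  -5.02] rot [-0.06  0.18 -0.05] rows 5.8 t 8.35
shift [-23.13   2.02  -5.03] rot [-0.06  0.18 -0.05] rows 5.7 t 8.35
```

>>> arm_command:
  rows: [0, -4.5, 0, 0, 0.2, 0, -1, -3, -4.5, -0.7, 0, 0.2, 0, -1, -23.1, -4.5, -5, 0, 0.2, 0, -1, -23.1, -4.5, -5, 0, 0.2, 0, -1, -23.1, -4.5, -5, 0, 0.2, 0, -1, -23.1, -4.5, -5, 0, 0.2, 0, -1, -23.1, -4.5, -5, 0, 0.2, 0, -1, -23.1, -4.5, -5, 0, 0.2, 0, -1, -23.1, 0, -5, 0, 0.2, 0, -1, -23.1, 2, -5, 0, 0.2, 0, -1, -23.1, 2, -5, 0, 0.2, 0, -1]

```text
time: 9.27
ee_pos: [0.4839, 0.0254, 0.1103]
tcp_rot: [-89.5, 0.1, 81.0]
wrist_force: [-1.4, -0.7, -1.8]
opening: 0.0113
```

```bash
python3 - <<'E'
from h import *
c=cam("wrist"); cv2.imwrite("pics/w5.png",c["pixels"]);o=sensors.get_obs(); print(o["ee_pos"],o["tcp_rot"],o["opening"],o["time"],o["wrist_force"],o["torque"])
print(models.spot_point("gap_front","wrist")[:1])
c=cam("scene"); cv2.imwrite("pics/s5.png",cv2.resize(c["pixels"][150:290,190:370],None,fx=4,fy=4))
c=cam("top"); cv2.imwrite("pics/t5.png",cv2.resize(c["pixels"][130:260,220:340],None,fx=5,fy=5)[:600])
E
```

```text
[0.48493945 0.02571564 0.11321121] [-8.96696252e+01  6.59589621e-02  8.10610713e+01] 0.01112938190527052 9.3167 [ 0.13493119  0.96467726 -0.36673079] [-0.01022794  0.0347306  -0.03537943]
[]
```

View pics/w5.png

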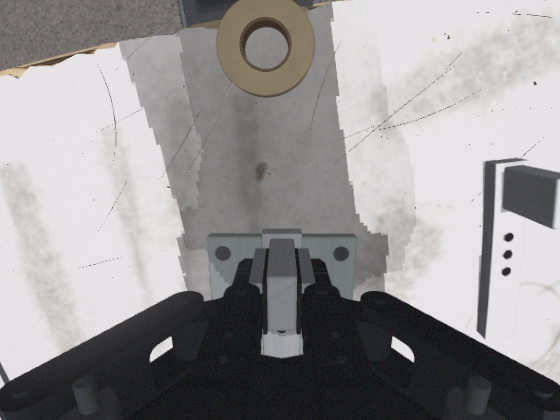

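View pics/s5.png

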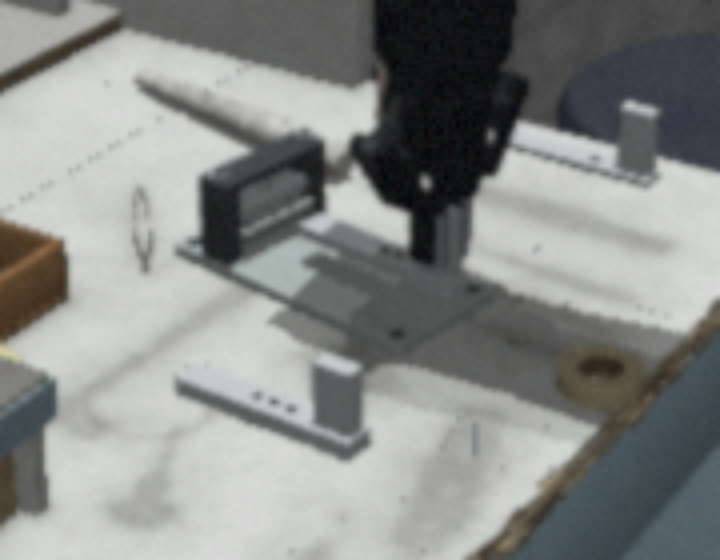

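View pics/t5.png

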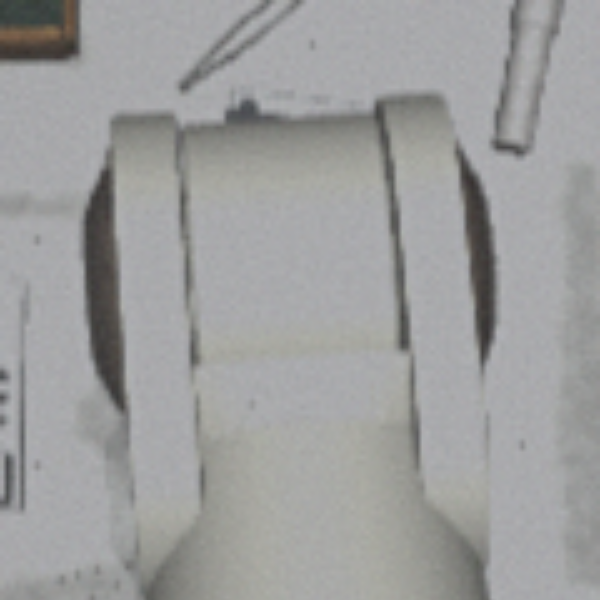

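>>> arm_command:
  rows: [0, 1.0, 0, 0, 0, 0, -1, 0, 1.6, 0, 0, 0, 0, -1, 0, 1.8, 0, 0, 0, 0, -1, 0, 1.8, 0, 0, 0, 0, -1, 0, 1.8, 0, 0, 0, 0, -1]

```text
time: 9.88
ee_pos: [0.4867, 0.0258, 0.0978]
tcp_rot: [-90.0, 0.0, 81.1]
wrist_force: [0.2, -0.3, -1.2]
opening: 0.0113
```

```bash
python3 - <<'E'
from h import *
c=cam("scene"); cv2.imwrite("pics/s6.png",cv2.resize(c["pixels"][175:260,230:330],None,fx=7,fy=7,interpolation=cv2.INTER_CUBIC))
o=sensors.get_obs(); print(o["ee_pos"],o["tcp_rot"],o["opening"],o["time"],o["wrist_force"],o["torque"])
E
```

```text
[0.48684872 0.02583418 0.09805957] [-9.00080997e+01 -1.73592670e-03  8.10762212e+01] 0.011064113686259066 9.9333 [ 0.52440184  0.18727971 -0.68953582] [ 0.00784171 -0.00836492 -0.02731881]
```

View pics/s6.png

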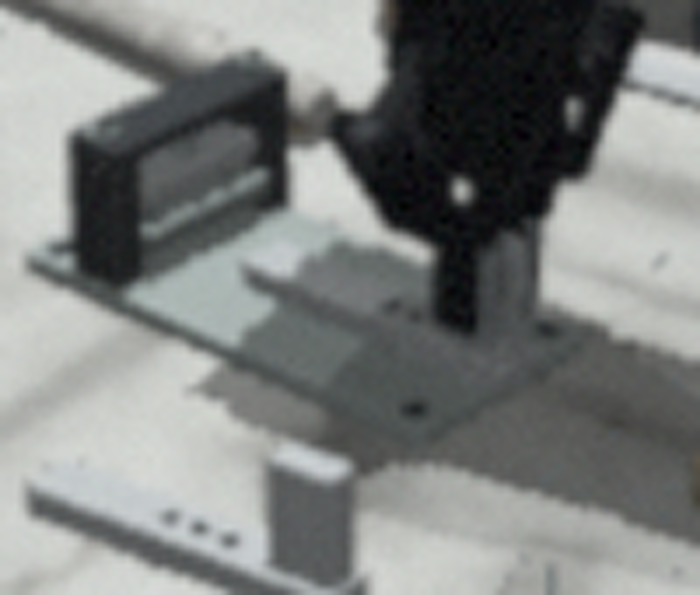

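>>> arm_command:
  rows: [0, 0.1, 0, 0, 0, 0, -1, 0, 0.1, 0, 0, 0, 0, -1, 0, 0.1, 0, 0, 0, 0, -1]

```text
time: 10.18
ee_pos: [0.4868, 0.0258, 0.097]
tcp_rot: [-90.0, -0.0, 81.1]
wrist_force: [0.1, 0.4, -0.4]
opening: 0.0112
```

>>> arm_command:
  rows: [0, 0.1, 0, 0, 0, 0, -1, 0, 0.1, 0, 0, 0, 0, -1, 0, 0.1, 0, 0, 0, 0, -1]

```text
time: 10.43
ee_pos: [0.4869, 0.0258, 0.096]
tcp_rot: [-90.0, -0.0, 81.1]
wrist_force: [0.7, 0.5, 1.1]
opening: 0.0112
```

>>> arm_command:
  rows: [0, 0.1, 0, 0, 0, 0, -1, 0, 0.1, 0, 0, 0, 0, -1, 0, 0.1, 0, 0, 0, 0, -1]

```text
time: 10.68
ee_pos: [0.4869, 0.0258, 0.0959]
tcp_rot: [-90.0, -0.0, 81.1]
wrist_force: [-4.4, -0.4, 8.3]
opening: 0.0113
```

>>> arm_command:
  rows: [0, -0.08, 0, 0, 0, 0, -1, 0, -0.08, -0.3, 0, 0, 0, -1, 0, -0.08, -0.6, 0, 0, 0, -1, 0, -0.08, -0.9, 0, 0, 0, -1, 0, -0.08, -1.2, 0, 0, 0, -1, 0, -0.08, -1.4, 0, 0, 0, -1, 0, -0.08, -1.4, 0, 0, 0, -1]

```text
time: 11.27
ee_pos: [0.5014, 0.0236, 0.096]
tcp_rot: [-90.0, -0.0, 81.1]
wrist_force: [-0.0, 0.5, 4.5]
opening: 0.0114
```

>>> arm_command:
  rows: [0, 0, -0.15, 0, 0, 0, -1, 0, 0, -0.3, 0, 0, 0, -1, 0, 0, -0.45, 0, 0, 0, -1, 0, 0, -0.6, 0, 0, 0, -1, 0, 0, -0.6, 0, 0, 0, -1]

```text
time: 11.68
ee_pos: [0.507, 0.0227, 0.0959]
tcp_rot: [-90.0, -0.0, 81.1]
wrist_force: [-2.1, -0.2, 4.7]
opening: 0.0115
```

>>> arm_command:
  rows: [0, 0, -0.1, 0, 0, 0, -1, 0, 0, -0.2, 0, 0, 0, -1, 0, 0, -0.3, 0, 0, 0, -1]

```text
time: 11.93
ee_pos: [0.5098, 0.0222, 0.0959]
tcp_rot: [-90.0, -0.0, 81.1]
wrist_force: [-3.1, 0.2, 5.8]
opening: 0.0112
```

>>> arm_command:
  rows: [0, 0, -0.1, 0, 0, 0, -1, 0, 0, -0.2, 0, 0, 0, -1, 0, 0, -0.3, 0, 0, 0, -1]

```text
time: 12.18
ee_pos: [0.5127, 0.0218, 0.0959]
tcp_rot: [-90.0, -0.0, 81.1]
wrist_force: [-2.8, 0.8, 7.1]
opening: 0.0113
```

>>> arm_command:
  rows: [0, 0, -0.1, 0, 0, 0, -1, 0, 0, -0.2, 0, 0, 0, -1, 0, 0, -0.3, 0, 0, 0, -1]

```text
time: 12.43
ee_pos: [0.5157, 0.0213, 0.096]
tcp_rot: [-90.0, -0.0, 81.1]
wrist_force: [-3.3, 0.3, 6.8]
opening: 0.0115
```

>>> arm_command:
  rows: [0, -0.04, -0.1, 0, 0, 0, -1, 0, -0.04, -0.2, 0, 0, 0, -1, 0, -0.04, -0.3, 0, 0, 0, -1]

```text
time: 12.68
ee_pos: [0.5178, 0.0209, 0.096]
tcp_rot: [-89.9, 0.0, 81.1]
wrist_force: [-8.3, 1.8, 8.1]
opening: 0.0111
```

>>> arm_command:
  rows: [0, 0, -0.1, 0, 0, 0, -1, 0, 0, -0.2, 0, 0, 0, -1, 0, 0, -0.3, 0, 0, 0, -1]

```text
time: 12.93
ee_pos: [0.5206, 0.0205, 0.096]
tcp_rot: [-89.9, 0.0, 81.1]
wrist_force: [-8.4, 1.3, 8.0]
opening: 0.0114
```

```bash
python3 - <<'E'
from h import *
c=cam("scene"); cv2.imwrite("pics/s7.png",cv2.resize(c["pixels"][175:260,230:330],None,fx=7,fy=7,interpolation=cv2.INTER_CUBIC))
o=sensors.get_obs(); print(o["ee_pos"],o["tcp_rot"],o["opening"],o["time"],o["wrist_force"],o["torque"])
E
```

```text
[0.52079145 0.02043766 0.09598556] [-8.98853874e+01  7.52735249e-04  8.10813752e+01] 0.011163019722219569 12.9833 [-7.22354529  0.42517023  6.50679838] [ 0.23835221  1.08616146 -0.0124059 ]
```

View pics/s7.png

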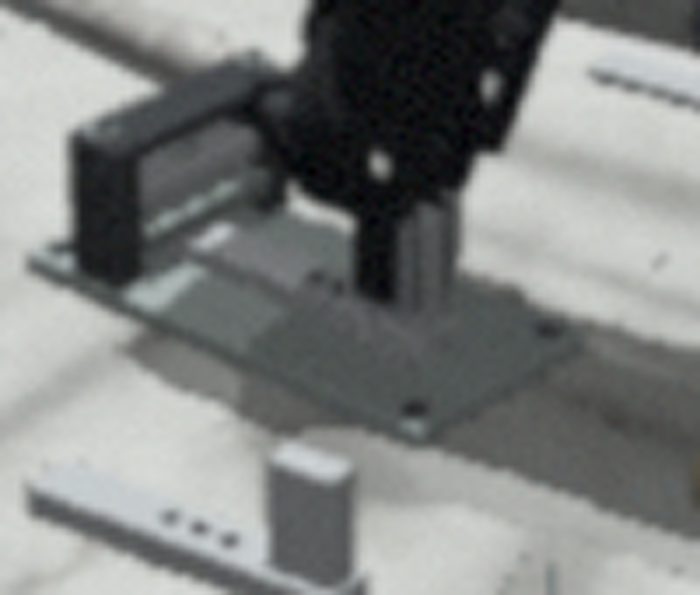

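>>> arm_command:
  rows: [0, 0, -0.1, 0, 0, 0, -1, 0, 0, -0.2, 0, 0, 0, -1, 0, 0, -0.3, 0, 0, 0, -1]

```text
time: 13.23
ee_pos: [0.5239, 0.02, 0.096]
tcp_rot: [-89.9, 0.0, 81.1]
wrist_force: [-7.3, 0.6, 5.7]
opening: 0.0115
```

>>> arm_command:
  rows: [0, 0, -0.1, 0, 0, 0, -1, 0, 0, -0.2, 0, 0, 0, -1, 0, 0, -0.3, 0, 0, 0, -1]

```text
time: 13.48
ee_pos: [0.5269, 0.0195, 0.096]
tcp_rot: [-89.9, 0.0, 81.1]
wrist_force: [-6.6, 1.7, 6.1]
opening: 0.0112
```

>>> arm_command:
  rows: [0, -0.04, -0.15, 0, 0, 0, -1, 0, -0.04, -0.3, 0, 0, 0, -1, 0, -0.04, -0.45, 0, 0, 0, -1, 0, -0.04, -0.6, 0, 0, 0, -1, 0, -0.04, -0.75, 0, 0, 0, -1, 0, -0.04, -0.9, 0, 0, 0, -1]

```text
time: 13.98
ee_pos: [0.5362, 0.018, 0.0962]
tcp_rot: [-90.0, 0.0, 81.1]
wrist_force: [-3.7, 0.2, 0.7]
opening: 0.0109
```

>>> arm_command:
  rows: [0, 0, -0.15, 0, 0, 0, -1, 0, 0, -0.3, 0, 0, 0, -1, 0, 0, -0.45, 0, 0, 0, -1, 0, 0, -0.6, 0, 0, 0, -1, 0, 0, -0.75, 0, 0, 0, -1, 0, 0, -0.9, 0, 0, 0, -1]

```text
time: 14.48
ee_pos: [0.5451, 0.0166, 0.0963]
tcp_rot: [-90.0, 0.0, 81.1]
wrist_force: [-3.1, 0.2, -1.8]
opening: 0.0113
```

```bash
python3 - <<'E'
from h import *
c=cam("scene"); cv2.imwrite("pics/s8.png",cv2.resize(c["pixels"][175:260,230:330],None,fx=7,fy=7,interpolation=cv2.INTER_CUBIC))
c=cam("top"); cv2.imwrite("pics/t8.png",cv2.resize(c["pixels"][130:230,240:330],None,fx=6,fy=6,interpolation=cv2.INTER_CUBIC))
o=sensors.get_obs(); print(o["ee_pos"],o["tcp_rot"],o["opening"],o["time"],o["wrist_force"],o["torque"])
E
```

```text
[0.54535077 0.01657816 0.09631057] [-9.00113912e+01  3.50305832e-03  8.10711397e+01] 0.01098917785043139 14.5833 [-0.44627347 -0.31189551 -3.33817084] [0.03126226 0.21209457 0.02154953]
```

View pics/s8.png

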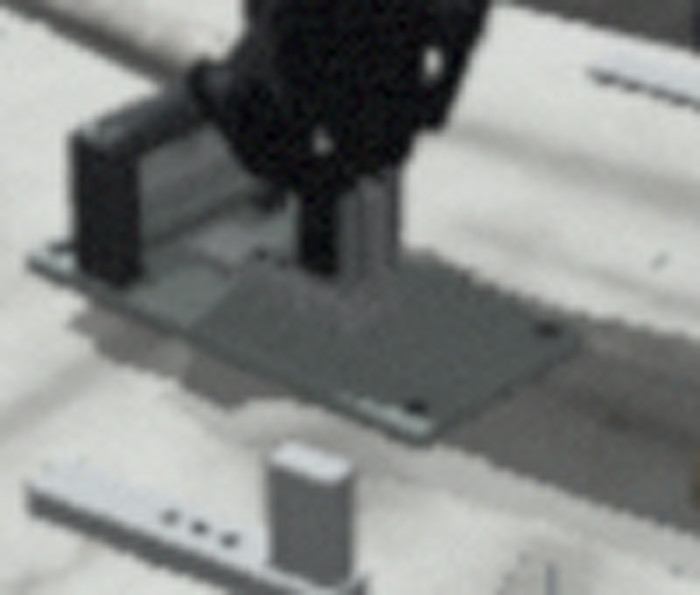

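View pics/t8.png

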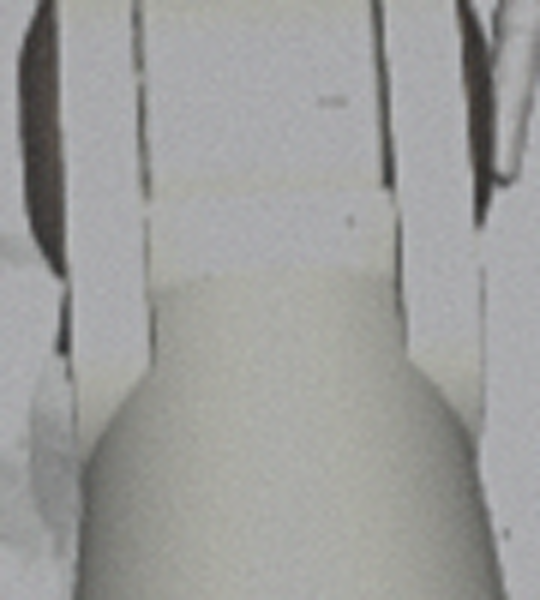

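>>> arm_command:
  rows: [0, 0.02, -0.15, 0, 0, 0, -1, 0, 0.04, -0.3, 0, 0, 0, -1, 0, 0.05, -0.45, 0, 0, 0, -1, 0, 0.05, -0.6, 0, 0, 0, -1, 0, 0.05, -0.7, 0, 0, 0, -1, 0, 0.05, -0.7, 0, 0, 0, -1]

```text
time: 15.08
ee_pos: [0.5523, 0.0155, 0.0961]
tcp_rot: [-90.0, -0.0, 81.1]
wrist_force: [-2.4, 0.0, -0.1]
opening: 0.0113
```

>>> arm_command:
  rows: [0, 0, 0, 0, 0, 0, -0.6, 0, 0, 0, 0, 0, 0, -0.3, 0, 0, 0, 0, 0, 0, 0, 0, 0, 0, 0, 0, 0, 0, 0, 0, 0, 0, 0, 0, 0, 0, -1, 0, 0, 0, 0, 0, 0, -4, 0, 0, 0, 0, 0, 0, -8, 0, 0, 0, 0, 0, 0, -12, 4, 0, 0, 0, 0, 0, -12, 14, 0, 0, 0, 0, 0, -12, 14, 0, 0, 0, 0, 0, -12, 14, 0, 0, 0, 0]

```text
time: 16.08
ee_pos: [0.4112, 0.0375, 0.2175]
tcp_rot: [-90.1, -0.0, 81.1]
wrist_force: [-0.5, 0.6, 1.1]
opening: 0.043
```

```bash
python3 - <<'E'
from h import *
c=cam("scene"); cv2.imwrite("pics/s9.png",cv2.resize(c["pixels"][165:265,220:340],None,fx=6,fy=6,interpolation=cv2.INTER_CUBIC))
c=cam("wrist"); cv2.imwrite("pics/w9.png",c["pixels"])
for n in ["middle_tip","middle_grip"]: print(models.spot_point(n,"wrist")[:1],models.spot_point(n,"scene")[:1])
c=cam("top"); cv2.imwrite("pics/t9.png",cv2.resize(c["pixels"][130:230,240:330],None,fx=6,fy=6,interpolation=cv2.INTER_CUBIC))
o=sensors.get_obs(); print(o["ee_pos"],o["time"])
E
```

```text
[] [{'location': [247.4, 205.0], 'conf': 0.71}]
[{'location': [282.3, 359.6], 'conf': 0.81}] [{'location': [340.0, 246.4], 'conf': 0.71}]
[0.41440676 0.03716046 0.21601744] 16.4333
```

View pics/s9.png

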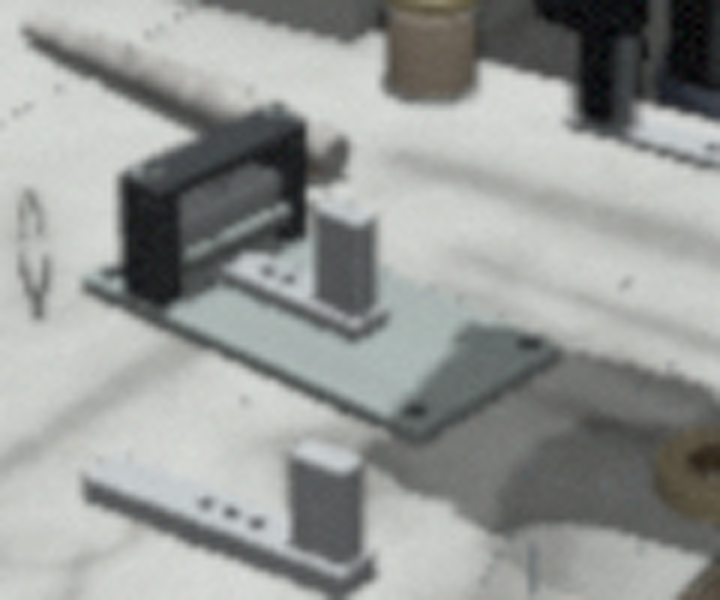

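View pics/w9.png

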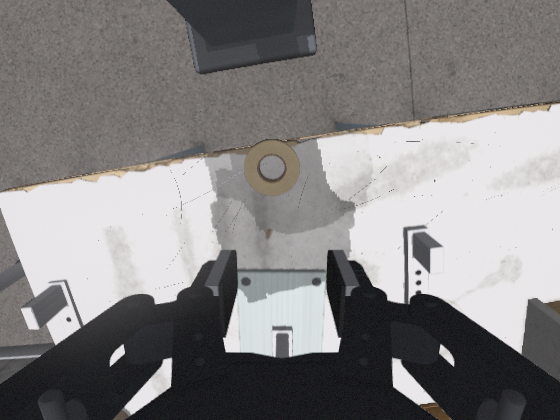

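View pics/t9.png

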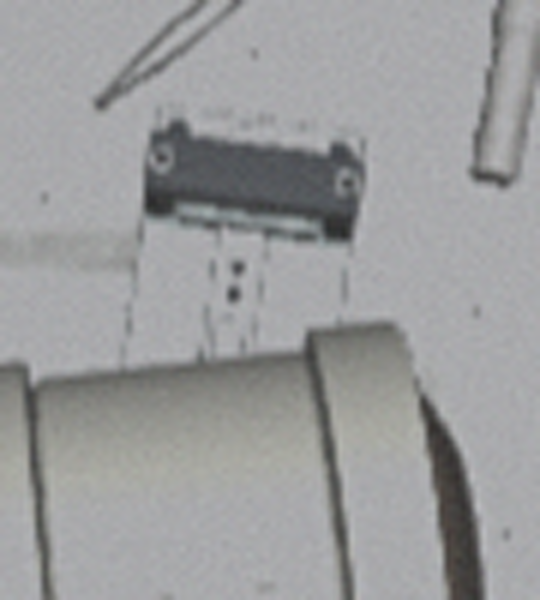

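```bash
python3 - <<'E'
from h import *
c=cam("wrist"); g=c["pixels"]
cv2.imwrite("pics/w9z.png",cv2.resize(g[262:362,230:335],None,fx=6,fy=6,interpolation=cv2.INTER_CUBIC))
t=cam("top"); cv2.imwrite("pics/t9z.png",cv2.resize(t["pixels"][142:180,258:304],None,fx=14,fy=14,interpolation=cv2.INTER_CUBIC))
E
```

```text
(no output)
```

View pics/w9z.png

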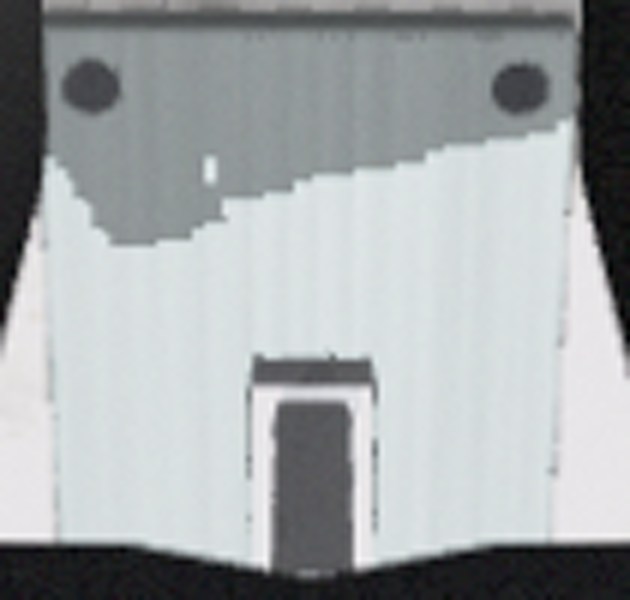

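View pics/t9z.png

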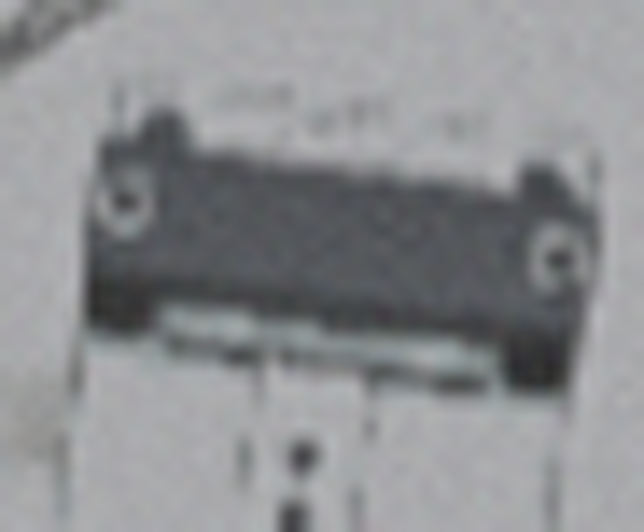

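```bash
python3 - <<'E'
from h import *
c=cam("wrist")
w=world(c,[(230+311/6,262+26/6),(230+312/6,262+357/6)],.008); d=np.linalg.norm(w[1]-w[0]); print(w,d,"tip bridge x",-145+d*1000+114)
w=world(c,[(230+45/6,262+26/6),(230+575/6,262+26/6)],.008); print(np.linalg.norm(w[1]-w[0]))
print(sensors.get_obs()["time"])
E
```

```text
[[0.47757731 0.02772678 0.008     ]
 [0.53743332 0.01851017 0.008     ]] 0.06056144239805133 tip bridge x 29.561442398051327
0.08309205396487815
16.5833
```

```bash
python3 -c "
from h import *
print(bot.job_done(), sensors.get_obs()['time'])"
```

```text
the job is handed in; nothing more can be done
the job is handed in; nothing more can be done
```

The middle (8 mm, two-mark) blade fits. I left it lying straight through under the sprung bar and handed the job in at about 16.6 s of the 72 s limit.

- **Feel:** It slid freely up to the bar, met about 8 N at the lead-in, and then dragged at about 2.5–3.5 N with almost no downforce from the gripper. That is inside the 2–6 N range for a blade that fits.
- **Final position:** The last pictures show it flat, centred and parallel on the bed plate. From its tail position I worked out that the tip reaches about x = +30 mm. That is past the bar's back face (+8 mm) and short of the bed's end (+35 mm).
- **Tip not seen directly:** The tip was not clearly visible in any picture, so its position rests on that calculation. The scale check on the picture was about 3% low, which would put it nearer +32 mm.
- **Other items:** I did not try the thin and thick blades, because the first one tried fitted. They still lie flat on the worktop where they started. I did not touch the brass block, jar or tape roll, and the gripper ended open and well clear.
- **Disagreement:** My camera estimates of the bed's position differed by a few millimetres. The blade met the bar a few millimetres later than I had worked out.

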